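# Seat the turned hub against the three locating pins

## Robot

A 7-joint arm with a two-finger parallel gripper is mounted at the origin on the work surface. World frame = base frame: x ahead of the robot, y to its left, z up, the work surface at z = 0. Lengths are in m, angles in rad, forces in N, time in s.
With the tool pointing down it reaches from about 0.4 to 0.85 m from the base axis. Payload 4.5 kg.
Tool frame: the origin (TCP) lies at the very end of the fingers, on their centre line; the grasp point (between the pads) lies 19 mm behind it (r.pinch_z is the distance from the TCP to the grasp point, in m); z points along the fingers, y is the line along which they close (so a half turn about z gives the same grasp; the last joint's range is limited). The gripper opens to 88 mm and grips with 3 to 60 N. Pads are 18 mm wide; open, the fingers measure 123 mm over their backs; the gripper's body (75 mm by 187 mm) begins 45 mm behind the grasp point.
Start: joints at [-1.146, 0.689, -0.195, 1.565, 0.157, 0.902, -0.215], TCP at [0.238, 0.578, 0.239] pointing down, gripper open.
Joint ranges: [-3.01, 3.01], [-0.46, 2.08], [-1.47, 1.51], [0.13, 2.56], [-1, 4.14], [0.04, 2.09], [-2.66, 2.66]. Speed limits (rad/s): [2.57, 2.57, 3.14, 3.14, 3.14, 3.14, 3.14].

## Interface

Orientations are given as a unit quaternion [x, y, z, w].
In Python, from plant import r, cams gives the robot as it stands.
- The arm moves only by the shell command python3 -m pendant 'ROWS' [FORCE]. ROWS is JSON, a list of rows, each a list of 3 entries, a list of its own where there are three numbers: the closure, from -1 (fully open) to 1 (shut), then the shift along the tool's x, y, z in mm, then the turn, a rotation vector about the tool's x, y, z in degrees. A call has 1 to 8 rows; each row shifts and turns the commanded pose from where the row before left it, along the tool's axes as they then stand; what a row does not reach is not made up. A row lasts 1/8 s, in which the tool goes at most 62.5 mm and 10.7 degrees, less where a joint would pass 70% of its speed; a pose out of reach is approached as far as the arm can. A call with a gripper value outside its range is refused whole. The fingers move at their own pace and stop on an object; FORCE is the grip in N (left out, the last holds). Time passes only in rows, so rows that do not move let the fingers close. It gives the time, the measured TCP pose, the force, the opening and the grip force at its end, in the units of the state.
- r.get_state(): the state, without advancing time (a new reading comes with each control period).
- cams.snapshot(name): name is "scene" or "top" or "wrist"; returns a dict with "img" (480x640x3 uint8, red, green, blue), "camera_matrix" (3x3 intrinsics, pixels), "camera_from_world" (4x4, takes a point from world to camera coordinates); the wrist camera has in their place "tool_from_camera" (4x4, takes a point from camera to tool coordinates, whose origin is the TCP and whose axes are the flange's). Camera axes: x right, y up, looking along -z (the intrinsics and any distortion apply to the point x, -y, -z); pixel columns grow to the right and rows downward; lengths in m; the calibration is good to about 2 mm. A picture is of the moment at which its call begins: read the wrist's pose just before it. There is no depth.
- r.finish_job(): hands the job in; it is judged then, once.
The state is a dict: "clock": time; "q": joint angles; "qd": joint speeds; "joint_torque": joint torques, N m; "tool_pos": TCP position; "eef_rot": TCP orientation; "contact_force": force on the tool from outside, world axes, zero at the start; "moment": the same for the moment, N m; "opening": opening from 0.0 (shut) to 1.0 (fully open); "finger_force": force on a finger pad.
Only numpy, scipy, OpenCV 4.12 (cv2) and the standard library are available. Lean on these libraries where they do the work, as an engineer would, in place of code of your own. Each camera call takes 0.05 s, during which the arm holds its last target. There are 200 camera calls.

## Task

Slide the bare aluminium hub across the black inspection plate until it is fully home against all three steel locating pins, keeping it flat on the plate the whole way. Then let go and leave it there; do not disturb the orange mock-up or the brass bushing.

Things in the scene. Friction and masses are not known exactly. Their poses are not given: they have to be found in the camera images.
- hub: The part to seat: silvery turned aluminium hub, loose, upright, 0.3-0.6 kg, round about its vertical axis. Foot: cylinder 80 mm in diameter, 25 mm high; above it a 70 to 54 mm cone, then a collar 52 mm in diameter, 40 to 52 mm above the foot, with a bore 34 mm wide, 12 mm deep. Origin: centre of the underside, z up, yaw means nothing. Stands on the black plate; slides when pushed low on its foot.
- mockup: Bright orange printed copy of the hub, same shape and size, 0.18 kg, loose, standing on the same plate beside the hub, their centres 100 to 145 mm apart, either one left or right. Origin: centre of the underside. To be left where it is.
- bushing: Small brass stepped bushing, 52 mm in diameter at the foot, 40 mm high, loose on the desk to the left of the plate. Origin: centre of the underside. To be left where it is.
- nest (a point): Point on the plate's top (plate fixed, 280 x 250 x 10 mm) where the hub's origin lies when home; white 84 mm circle around it. x runs from the nest's open side to its middle pin, z up. Three fixed steel pins, 16 mm in diameter, 20 mm high, centred 48 mm from it at 0, +50, -50 degrees from x. Plate edges: 200 mm to -x, 80 to +x, 125 to each side. Hub starts 110 to 140 mm to -x, 50 to 70 to one side.
Not all that is in view belongs to the job. Of the things that look like the hub, the smallest one is meant.

How it is judged:
At the end, for the whole second after the job is handed in: The aluminium hub stands still and flat on the plate (within 6 degrees, less than 4 mm above it) with its centre within 5 mm of the nest point, that is, home against the three pins; the mock-up and the bushing are within 15 mm of where they started (horizontal distance between hub and nest below 0.005 m and z of hub in the frame of nest below 0.004 m and angle between hub's own z axis and vertical below 0.1 rad and linear speed of hub below 0.02 m/s and distance of each of mockup, bushing from where it was at the start of the episode below 0.015 m); the robot touches nothing.
It fails at once if the hub is lifted more than 15 mm off the plate (z of hub in the frame of nest above 0.015 m).
It fails at once if the hub is tipped by more than 20 degrees (angle between hub's own z axis and vertical above 0.35 rad).
It fails at once if the orange mock-up is shifted by more than 15 mm (distance of mockup from where it was at the start of the episode above 0.015 m).
It fails at once if the brass bushing is shifted by more than 15 mm (distance of bushing from where it was at the start of the episode above 0.015 m).
It also fails if it takes over 48 s, if anything falls off the work surface, if the arm or the gripper's body presses on something with over 40 N, if the wrist force passes 120 N, or if a joint passes its speed limit or range.

## Working session

There is one attempt and no reset: what is moved stays moved. The work goes in short steps, Python scripts to look and compute and a shell command to move; the robot and the scene stay as the last step left them, time stands still between calls to the robot, and variables do not carry over. Pictures are saved under pics/ and viewed, at most 10 in all, crops included, and the job is handed in when it is done.

```bash
ls; mkdir -p pics; python3 - <<'E'
from plant import r,cams
import cv2,numpy as np
s=r.get_state();print({k:np.round(v,3).tolist() for k,v in s.items()})
for n in("scene","top"):
    d=cams.snapshot(n);cv2.imwrite(f"pics/{n}0.png",d["img"][:,:,::-1])
    print(n,d.keys(),d["camera_matrix"],d["camera_from_world"])
E
```

```text
pics
{'clock': 0.0, 'q': [-1.146, 0.69, -0.195, 1.566, 0.157, 0.903, -0.215], 'qd': [-0.0, -0.001, -0.002, -0.0, -0.001, 0.0, -0.002], 'joint_torque': [0.001, -52.756, -1.267, -15.344, -0.053, 0.006, 0.0], 'tool_pos': [0.238, 0.577, 0.238], 'eef_rot': [0.194, 0.981, -0.001, -0.0], 'contact_force': [-0.125, 1.105, 0.058], 'moment': [-0.035, -0.039, -0.065], 'finger_force': 0.0, 'opening': 0.999}
scene dict_keys(['img', 'camera_matrix', 'camera_from_world']) [[535.11822656   0.         312.73360166]
 [  0.         535.11822656 236.29868064]
 [  0.           0.           1.        ]] [[-0.10999422  0.99392507 -0.00377129 -0.07260137]
 [-0.6614434  -0.07036645  0.74668681  0.29040058]
 [ 0.74188537  0.08462573  0.66516508 -1.21179565]
 [ 0.          0.          0.          1.        ]]
top dict_keys(['img', 'camera_matrix', 'camera_from_world']) [[464.41392605   0.         329.27713094]
 [  0.         464.41392605 239.18753344]
 [  0.           0.           1.        ]] [[-0.00356705 -0.99938035  0.03501694  0.11322727]
 [ 0.98898169  0.00165678  0.14802859 -0.49652838]
 [-0.14799488  0.03515914  0.98836297 -0.78408931]
 [ 0.          0.          0.          1.        ]]
```

View pics/top0.png

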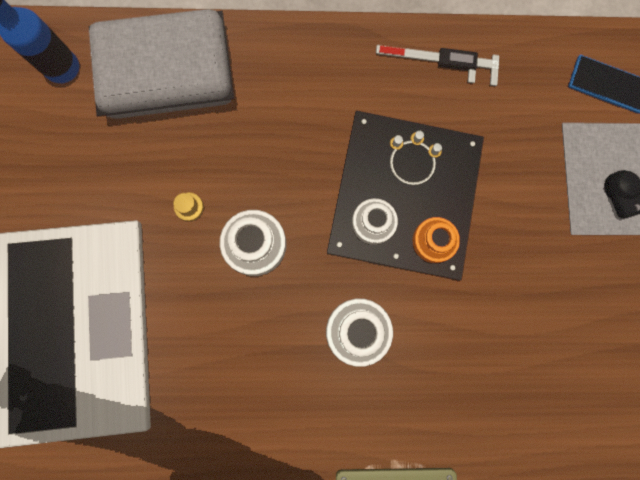

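View pics/scene0.png

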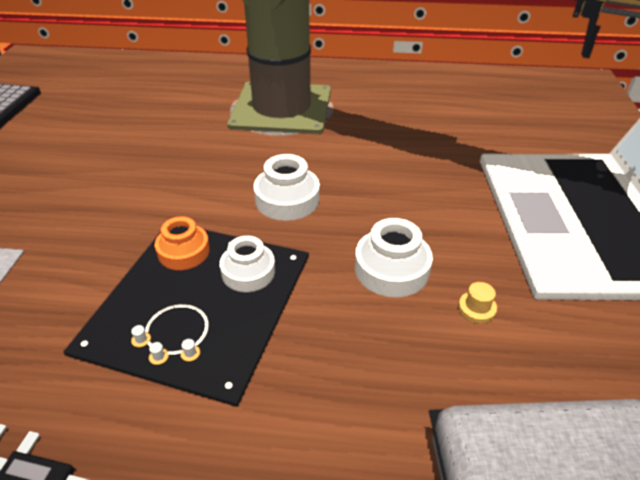

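Candidates in the top view: a silvery hub on the plate at (375,220), larger silvery hubs on the desk at (252,242) and (360,332), and the orange mock-up at (437,240). I choose (375,220) because it is the smallest and is on the plate. The nest circle is at (413,162), its pins at about (397,143), (418,138) and (436,150), and the bushing at (188,207). Next is a close crop.

```bash
python3 - <<'E'
import cv2
i=cv2.imread("pics/top0.png")[105:285,320:490]
cv2.imwrite("pics/crop1.png",cv2.resize(i,None,fx=3.3,fy=3.3,interpolation=cv2.INTER_CUBIC))
E
```

```text
(no output)
```

View pics/crop1.png

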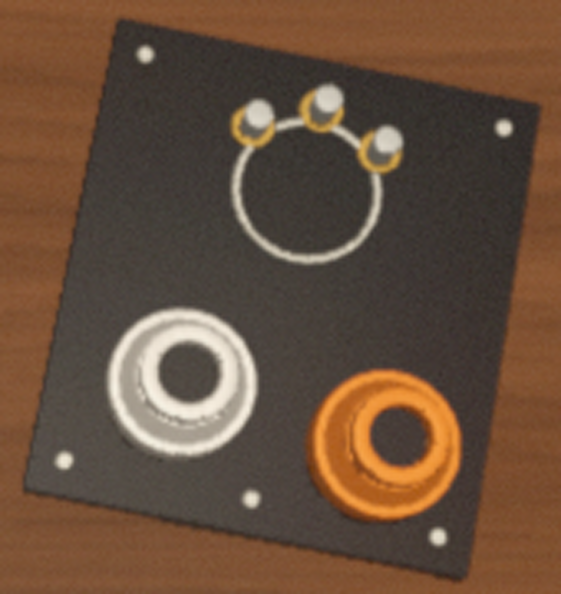

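```bash
cat > h.py <<'E'
import numpy as np
def ray(d,px,z):
    K=np.array(d["camera_matrix"]);T=np.array(d["camera_from_world"])
    v=np.linalg.inv(K)@[px[0],px[1],1];v=np.array([v[0],-v[1],-v[2]])
    R=T[:3,:3];o=-R.T@T[:3,3];w=R.T@v
    return (o+w*(z-o[2])/w[2])[:2]
E
python3 - <<'E'
from plant import r,cams
from h import *
d=cams.snapshot("top")
c=lambda x,y,z:ray(d,(x/3.3+320-.35,y/3.3+105-.35),z)
P=[c(*p,.010) for p in((118,20),(540,106),(467,578),(24,490))]
print("corners",np.round(P,4),[round(np.linalg.norm(P[i]-P[i-1]),4) for i in range(4)])
x=(P[0]+P[1]-P[2]-P[3]);x/=np.linalg.norm(x);y=np.array([-x[1],x[0]]);n0=np.mean(P,0)+x*.06
n=c(307.5,190,.010);print("nest plate",n0,"circle",n,"yaw",np.degrees(np.arctan2(x[1],x[0])))
for nm,pt in dict(hubfoot=(182,382,.035),hubbore=(189,371,.062),mfoot=(386,445,.035),mbore=(400,436,.062),pinL=(259,114,.03),pinM=(328,99,.03),pinR=(387,140,.03)).items():
    p=c(*pt);print(nm,np.round(p,4),"nest frame",np.round([(p-n)@x,(p-n)@y],4))
w=cams.snapshot("wrist");print(w["tool_from_camera"],w["camera_matrix"])
E
```

```text
corners [[ 0.7474  0.0613]
 [ 0.698  -0.1821]
 [ 0.4263 -0.1271]
 [ 0.4748  0.1162]] [np.float64(0.278), np.float64(0.2484), np.float64(0.2772), np.float64(0.2481)]
nest plate [ 0.64544001 -0.04481851] circle [ 0.64667407 -0.04555491] yaw -11.428711035123822
hubfoot [0.5306 0.0315] nest frame [-0.1291  0.0525]
hubbore [0.5313 0.0314] nest frame [-0.1284  0.0526]
mfoot [ 0.4964 -0.0782] nest frame [-0.1408 -0.0618]
mbore [ 0.4971 -0.0784] nest frame [-0.1401 -0.0619]
pinL [ 0.684  -0.0151] nest frame [0.0306 0.0372]
pinM [ 0.6932 -0.0543] nest frame [0.0473 0.0007]
pinR [ 0.6695 -0.0867] nest frame [ 0.0305 -0.0358]
[[-7.74576457e-04  9.56477267e-01  2.91805821e-01  7.46484887e-02]
 [ 9.99999480e-01  9.34314043e-04 -4.08059329e-04  7.51414291e-04]
 [-6.62937748e-04  2.91805353e-01 -9.56477494e-01 -1.45105948e-01]
 [ 0.00000000e+00  0.00000000e+00  0.00000000e+00  1.00000000e+00]] [[388.07549505   0.         323.32222288]
 [  0.         388.07549505 241.09778232]
 [  0.           0.           1.        ]]
```

The crop shows the hub foot at crop (182,382) and the mock-up at (386,445). The plate measures 278 x 248 mm, the pins sit 47–48 mm from the nest, and the hub is at (-129,+52) mm in the nest frame, so everything agrees with the description.

Plan: grip the foot lightly with the fingers along the nest's y axis, which clears both the pins and the mock-up, and drag it home flat. First I turn to that heading.

```bash
cat >> h.py <<'E'
from scipy.spatial.transform import Rotation as Rn
def togo(x,y,z,s):
    R=Rn.from_quat(s["eef_rot"])
    a=np.radians(-11.4);W=np.array([[-np.cos(a),-np.sin(a),0],[-np.sin(a),np.cos(a),0],[0,0,-1]]).T
    turn=(R.inv()*Rn.from_matrix(W)).as_rotvec(degrees=True)
    print("clock",round(float(s["clock"]),2),"pos",np.round(s["tool_pos"],4),"F",np.round(s["contact_force"],1),"shift mm",np.round(1e3*R.inv().apply(np.array([x,y,z])-s["tool_pos"]),1),"turn",np.round(turn,2),"open",np.round(s["opening"],3),round(float(s["finger_force"]),1))
E
python3 -m pendant '[[-1,[0,0,0],[0,0,-10.5]],[-1,[0,0,0],[0,0,0]],[-1,[0,0,0],[0,0,0]]]' 5
python3 -c "
from plant import r
from h import *
togo(.531,.0315,.16,r.get_state())"
```

```text
clock: 0.57
tool_pos: [0.2381, 0.5778, 0.2386]
eef_rot: [0.105, 0.994, -0.0, -0.0]
contact_force: [0.6, 0.7, -0.8]
opening: 1.003
finger_force: 0.0
clock 0.57 pos [0.2381 0.5778 0.2386] F [ 0.6  0.7 -0.8] shift mm [-400.6 -473.1   78.7] turn [-0.   -0.   -0.66] open 1.003 0.0
```

```bash
python3 -m pendant '[[-1,[-25,-29.5,0],[0,0,-0.7]],[-1,[-25,-29.5,0],[0,0,0]],[-1,[-25,-29.5,0],[0,0,0]],[-1,[-25,-29.5,0],[0,0,0]],[-1,[-25,-29.5,0],[0,0,0]],[-1,[-25,-29.5,0],[0,0,0]],[-1,[-25,-29.5,0],[0,0,0]],[-1,[-25,-29.5,0],[0,0,0]]]'
python3 -m pendant '[[-1,[-25,-29.5,0],[0,0,0]],[-1,[-25,-29.5,0],[0,0,0]],[-1,[-25,-29.5,0],[0,0,0]],[-1,[-25,-29.5,10],[0,0,0]],[-1,[-25,-29.5,15],[0,0,0]],[-1,[-25,-29.5,15],[0,0,0]],[-1,[-25,-29.5,15],[0,0,0]],[-1,[-25,-29.5,15],[0,0,0]]]'
python3 -m pendant '[[-1,[0,0,0],[0,0,0]],[-1,[0,0,0],[0,0,0]]]'
python3 -c "
from plant import r,cams
from h import *
import cv2
togo(.531,.0315,.080,r.get_state())
cv2.imwrite('pics/w1.png',cams.snapshot('wrist')['img'][:,:,::-1])"
```

```text
clock: 1.58
tool_pos: [0.3887, 0.3063, 0.2389]
eef_rot: [0.099, 0.995, 0.0, 0.0]
contact_force: [0.6, -0.8, -0.3]
opening: 1.0
finger_force: 0.0
clock: 2.58
tool_pos: [0.5392, 0.0359, 0.1684]
eef_rot: [0.099, 0.995, 0.0, 0.0]
contact_force: [1.0, 0.4, -0.6]
opening: 1.005
finger_force: 0.0
clock: 2.82
tool_pos: [0.5383, 0.038, 0.1689]
eef_rot: [0.098, 0.995, 0.0, -0.0]
contact_force: [-0.1, 0.0, 0.0]
opening: 0.997
finger_force: 0.0
clock 2.83 pos [0.5383 0.038  0.1689] F [-0.1  0.   0. ] shift mm [ 5.9 -7.9 88.9] turn [ 0.05 -0.01  0.18] open 0.997 0.0
```

View pics/w1.png

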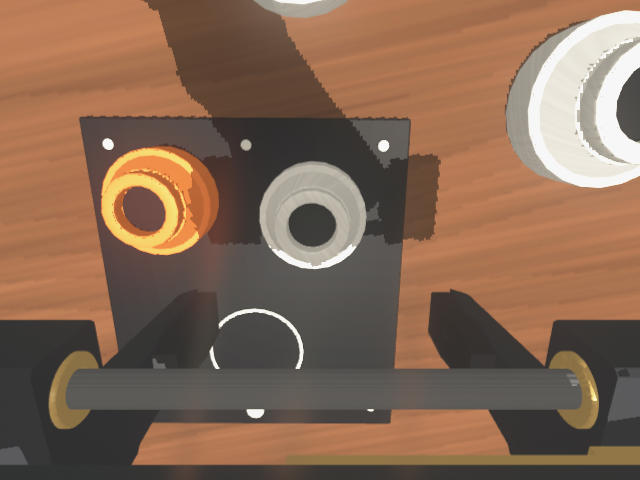

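The wrist view shows the hub's bore at (312,226) and its foot ring centred at (313,214). The mock-up is at (159,200) and the nest circle is centred horizontally at about 257. I'll cross-check the positions from these.

```bash
cat >> h.py <<'E'
def wray(d,s,px,z):
    R=np.eye(4);R[:3,:3]=Rn.from_quat(s["eef_rot"]).as_matrix();R[:3,3]=s["tool_pos"]
    return ray(dict(camera_matrix=d["camera_matrix"],camera_from_world=np.linalg.inv(R@d["tool_from_camera"])),px,z)
E
python3 -c "
from plant import r,cams
from h import *
s=r.get_state();d=cams.snapshot('wrist')
for n,p,z in(('bore',(312,226),.062),('foot',(313,215),.035),('nestL',(211.5,350),.01),('nestR',(302.5,350),.01),('nesttop',(257,311),.01)):print(n,np.round(wray(d,s,p,z),4))
"
```

```text
bore [0.5289 0.0335]
foot [0.5277 0.0338]
nestL [ 0.637  -0.0821]
nestR [ 0.6529 -0.0022]
nesttop [ 0.6074 -0.0328]
```

Both cameras agree within about 3 mm. I take the averages: hub (.530,.0325), nest (.647,-.0435). Moving down over the hub.

```bash
python3 -m pendant '[[-1,[7,-7,0],[0,0,0]],[-1,[0,0,45],[0,0,0]],[-1,[0,0,43],[0,0,0]],[-1,[0,0,0],[0,0,0]],[-1,[0,0,0],[0,0,0]]]'
python3 -c "
from plant import r,cams
from h import *
import cv2
togo(.530,.0325,.014,r.get_state())
cv2.imwrite('pics/w2.png',cams.snapshot('wrist')['img'][:,:,::-1])"
```

```text
clock: 3.55
tool_pos: [0.5306, 0.0319, 0.082]
eef_rot: [0.097, 0.995, 0.0, 0.001]
contact_force: [0.2, 0.3, -0.1]
opening: 1.002
finger_force: 0.0
clock 3.55 pos [0.5306 0.0319 0.082 ] F [ 0.2  0.3 -0.1] shift mm [ 0.8  0.5 68. ] turn [0.03 0.07 0.23] open 1.002 0.0
```

View pics/w2.png

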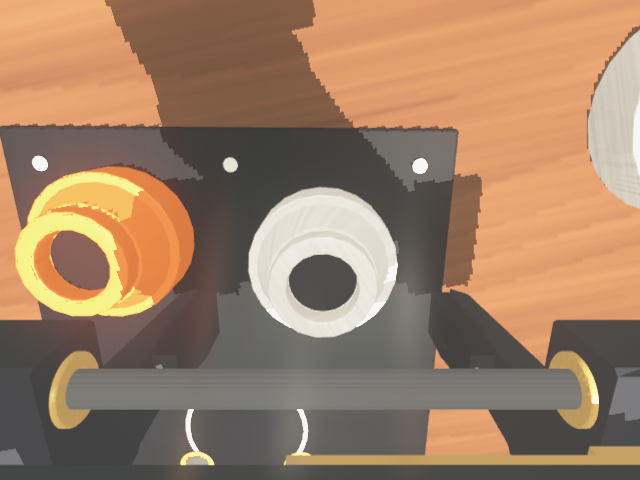

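The hub's foot is centred on column 323 and the bore at (322,281), midway between the fingers. The mock-up's near edge, at column 194, is clear of the left finger. Descending.

```bash
python3 -c "
from plant import r,cams
from h import *
s=r.get_state();d=cams.snapshot('wrist')
print(wray(d,s,(322.5,282),.062),wray(d,s,(323,262),.035))"
python3 -m pendant '[[-1,[0,0,20],[0,0,0]],[-1,[0,0,15],[0,0,0]],[-1,[0,0,12],[0,0,0]],[-1,[0,0,10],[0,0,0]],[-1,[0,0,6],[0,0,0]],[-1,[0,0,3],[0,0,0]],[-1,[0,0,0],[0,0,0]],[-1,[0,0,0],[0,0,0]]]'
```

```text
[0.52697913 0.03297296] [0.52715422 0.03319473]
clock: 4.65
tool_pos: [0.5304, 0.0316, 0.015]
eef_rot: [0.097, 0.995, 0.0, 0.0]
contact_force: [-0.2, -0.5, 0.4]
opening: 0.996
finger_force: 0.0
```

```bash
python3 -m pendant '[[-1,[2,0,1],[0,0,0]],[-0.7,[0,0,0],[0,0,0]],[0,[0,0,0],[0,0,0]],[0,[0,0,0],[0,0,0]],[0,[0,0,0],[0,0,0]],[0,[0,0,0],[0,0,0]],[0,[0,0,0],[0,0,0]]]' 6
python3 -c "
from plant import r,cams
from h import *
s=r.get_state();d=cams.snapshot('top')
togo(.647,-.0435,.014,s)
import cv2
cv2.imwrite('pics/w3.png',cams.snapshot('wrist')['img'][:,:,::-1])"
```

```text
clock: 5.52
tool_pos: [0.5281, 0.0319, 0.0138]
eef_rot: [0.097, 0.995, -0.0, -0.0]
contact_force: [-0.5, 0.1, 3.3]
opening: 0.905
finger_force: 6.0
clock 5.53 pos [0.5281 0.0319 0.0138] F [-0.5  0.1  3.3] shift mm [-131.3  -50.9   -0.3] turn [-0.   -0.02  0.21] open 0.905 6.0
```

View pics/w3.png

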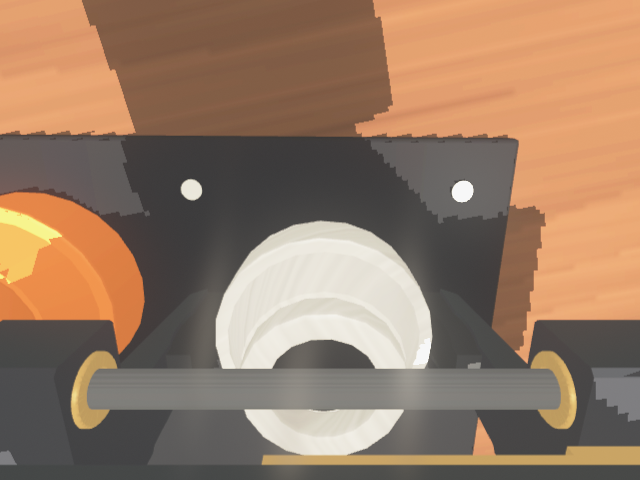

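The fingers hold the foot: the opening is 79.6 mm against 80 mm, and the hub is upright between the pads. I drag in the nest's +x first, away from the mock-up, then diagonally.

```bash
python3 -m pendant '[[0,[-3,0,0],[0,0,0]],[0,[-7,0,0],[0,0,0]],[0,[-10,0,0],[0,0,0]],[0,[-10,0,0],[0,0,0]],[0,[-8,-6,0],[0,0,0]],[0,[-8,-9,0],[0,0,0]],[0,[-8,-9,0],[0,0,0]],[0,[-8,-9,0],[0,0,0]]]' 8
python3 -m pendant '[[0,[-8,-9,0],[0,0,0]],[0,[-8,-6,0],[0,0,0]],[0,[-8,-3,0],[0,0,0]],[0,[-8,0,0],[0,0,0]],[0,[-8,0,0],[0,0,0]],[0,[-4,0,0],[0,0,0]],[0,[0,0,0],[0,0,0]],[0,[0,0,0],[0,0,0]]]'
python3 -c "
from plant import r,cams
from h import *
import cv2
s=r.get_state();togo(.647,-.0435,.014,s)
i=cams.snapshot('top')['img'][105:285,320:490,::-1];j=cams.snapshot('scene')['img'][200:400,60:320,::-1]
i=cv2.resize(i,(567,600));j=cv2.resize(j,None,fx=3,fy=3)
cv2.imwrite('pics/s4.png',j)"
```

```text
clock: 6.62
tool_pos: [0.5832, -0.0133, 0.0137]
eef_rot: [0.098, 0.995, 0.0, 0.0]
contact_force: [-0.7, 2.1, 2.0]
opening: 0.903
finger_force: 8.0
clock: 7.62
tool_pos: [0.6223, -0.0399, 0.0136]
eef_rot: [0.098, 0.995, -0.001, 0.0]
contact_force: [-2.4, -1.7, 2.7]
opening: 0.905
finger_force: 8.0
clock 7.62 pos [ 0.6223 -0.0399  0.0136] F [-2.4 -1.7  2.7] shift mm [-24.9   1.3  -0.4] turn [-0.09  0.01  0.17] open 0.905 8.0
```

View pics/s4.png

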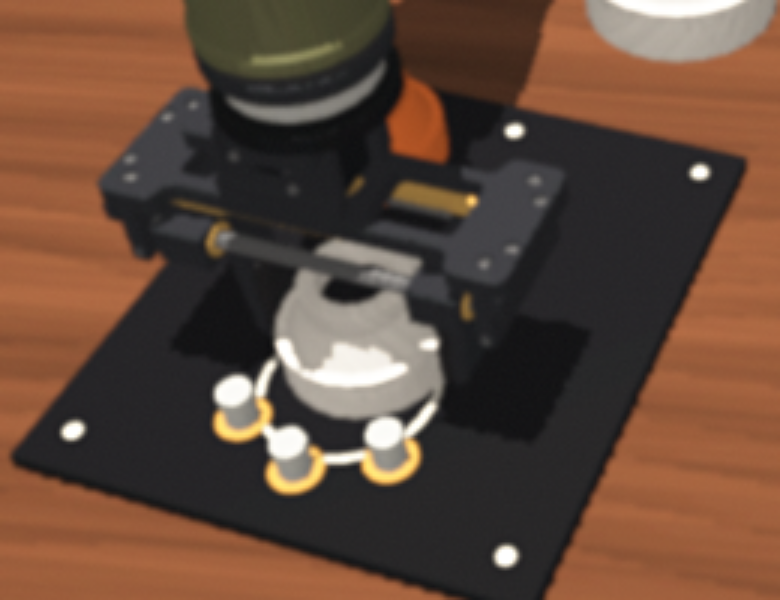

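The hub is flat inside the open side of the circle with about 25 mm left, and the fingers are clear of the pins. I creep in and watch the force.

```bash
python3 -m pendant '[[0,[-6,0,0],[0,0,0]],[0,[-6,0,0],[0,0,0]],[0,[-4,0,0],[0,0,0]],[0,[-2,0,0],[0,0,0]],[0,[0,0,0],[0,0,0]],[0,[0,0,0],[0,0,0]]]' 8
python3 -m pendant '[[0,[-2,0,0],[0,0,0]],[0,[-2,0,0],[0,0,0]],[0,[0,0,0],[0,0,0]]]'
python3 -c "
from plant import r
from h import *
togo(.647,-.0435,.014,r.get_state())"
```

```text
clock: 8.48
tool_pos: [0.6403, -0.0418, 0.0137]
eef_rot: [0.097, 0.995, 0.0, 0.0]
contact_force: [-2.4, 1.8, 1.0]
opening: 0.904
finger_force: 8.0
clock: 8.85
tool_pos: [0.6427, -0.0426, 0.0136]
eef_rot: [0.097, 0.995, -0.0, -0.001]
contact_force: [-5.2, 1.8, 4.0]
opening: 0.902
finger_force: 8.0
clock 8.85 pos [ 0.6427 -0.0426  0.0136] F [-5.2  1.8  4. ] shift mm [-4.4 -0.  -0.4] turn [-0.02 -0.16  0.25] open 0.902 8.0
```

Force is rising, so I creep a little more.

```bash
python3 -m pendant '[[0,[-2,0,0],[0,0,0]],[0,[0,0,0],[0,0,0]]]'
python3 -m pendant '[[0,[-2,0,0],[0,0,0]],[0,[0,0,0],[0,0,0]],[0,[0,0,0],[0,0,0]]]'
python3 -c "
from plant import r,cams
from h import *
import cv2
togo(.647,-.0435,.014,r.get_state())
j=cams.snapshot('scene')['img'][270:390,100:260,::-1];j=cv2.resize(j,None,fx=5,fy=5,interpolation=2)
cv2.imwrite('pics/s5.png',j)"
```

```text
clock: 9.1
tool_pos: [0.6432, -0.0428, 0.0135]
eef_rot: [0.097, 0.995, -0.0, -0.003]
contact_force: [-8.4, 1.6, 7.6]
opening: 0.898
finger_force: 8.0
clock: 9.48
tool_pos: [0.6443, -0.0433, 0.0132]
eef_rot: [0.097, 0.995, -0.0, -0.004]
contact_force: [-10.4, 1.9, 6.7]
opening: 0.905
finger_force: 8.0
clock 9.47 pos [ 0.6443 -0.0433  0.0132] F [-10.4   1.9   6.7] shift mm [-2.7  0.3 -0.8] turn [-0.09 -0.41  0.27] open 0.905 8.0
```

View pics/s5.png

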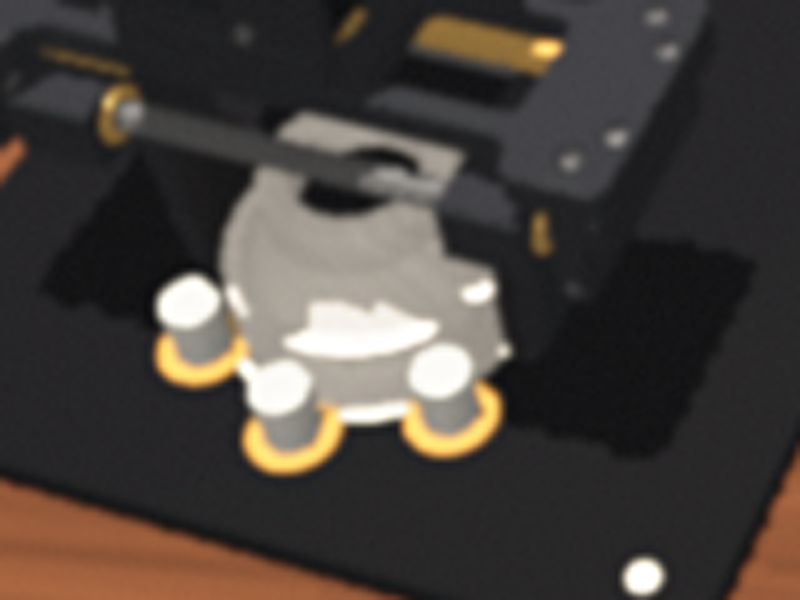

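The hub is against the right and middle pins, with a small gap visible at the left pin around (240,340). I release, lift, back off, close the fingers and push the foot from behind along the nest's x so the pins centre it.

```bash
python3 -m pendant '[[0,[1,0,0],[0,0,0]],[-1,[0,0,0],[0,0,0]],[-1,[0,0,0],[0,0,0]],[-1,[0,0,0],[0,0,0]]]'
python3 -m pendant '[[-1,[0,0,-6],[0,0,0]],[-1,[0,0,-14],[0,0,0]],[-1,[0,0,-30],[0,0,0]],[-1,[0,0,-35],[0,0,0]],[-1,[20,0,0],[0,0,0]],[1,[30,0,0],[0,0,0]],[1,[22,0,0],[0,0,0]],[1,[0,0,0],[0,0,0]]]'
python3 -m pendant '[[1,[0,0,0],[0,0,0]],[1,[0,0,0],[0,0,0]],[1,[0,0,0],[0,0,0]],[1,[0,0,0],[0,0,0]]]'
python3 -c "
from plant import r,cams
from h import *
import cv2
a=np.radians(-11.4);togo(.647-.072*np.cos(a),-.0435-.072*np.sin(a),.018,r.get_state())
cv2.imwrite('pics/t6.png',cams.snapshot('wrist')['img'][:,:,::-1])"
```

```text
clock: 10.02
tool_pos: [0.648, -0.0438, 0.0139]
eef_rot: [0.098, 0.995, 0.0, 0.001]
contact_force: [-0.5, -0.3, -0.2]
opening: 1.001
finger_force: 0.0
clock: 11.02
tool_pos: [0.5754, -0.0293, 0.0998]
eef_rot: [0.097, 0.995, -0.0, -0.0]
contact_force: [0.2, 0.0, 0.5]
opening: 0.685
finger_force: 0.0
clock: 11.52
tool_pos: [0.5765, -0.0296, 0.0986]
eef_rot: [0.098, 0.995, 0.0, 0.0]
contact_force: [-1.9, 0.3, 0.3]
opening: 0.232
finger_force: 0.0
clock 11.53 pos [ 0.5765 -0.0296  0.0986] F [-1.9  0.3  0.3] shift mm [ 0.2  0.3 80.6] turn [0.01 0.01 0.2 ] open 0.232 0.0
```

View pics/t6.png

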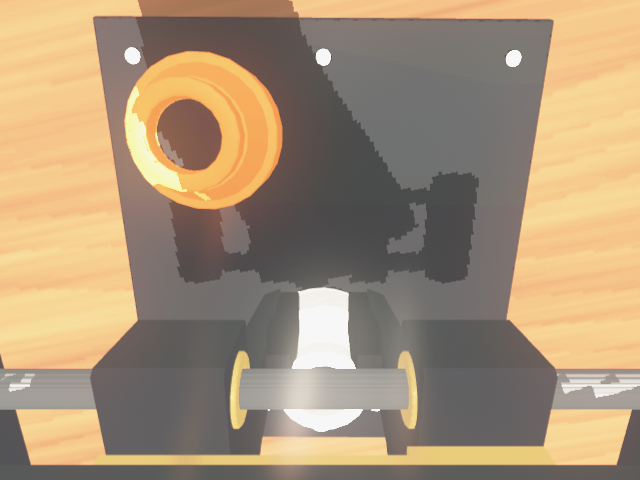

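The mock-up is untouched. The hub sits at column 323, in line with the plate's centre hole at (323,57), so the lateral alignment is good. Lowering and pushing.

```bash
python3 -m pendant '[[1,[0,0,25],[0,0,0]],[1,[0,0,30],[0,0,0]],[1,[0,0,20],[0,0,0]],[1,[0,0,7],[0,0,0]],[1,[-6,0,0],[0,0,0]],[1,[-6,0,0],[0,0,0]],[1,[-4,0,0],[0,0,0]],[1,[0,0,0],[0,0,0]]]'
python3 -m pendant '[[1,[-2,0,0],[0,0,0]],[1,[-2,0,0],[0,0,0]],[1,[0,0,0],[0,0,0]]]'
python3 -m pendant '[[1,[-2,0,0],[0,0,0]],[1,[-1,0,0],[0,0,0]],[1,[0,0,0],[0,0,0]]]'
```

```text
clock: 12.58
tool_pos: [0.5927, -0.0328, 0.0172]
eef_rot: [0.098, 0.995, 0.0, 0.001]
contact_force: [-0.2, 0.3, -0.2]
opening: 0.001
finger_force: 0.0
clock: 12.95
tool_pos: [0.5953, -0.0333, 0.0166]
eef_rot: [0.097, 0.995, -0.0, -0.001]
contact_force: [-0.6, -0.2, 1.2]
opening: 0.006
finger_force: 0.8
clock: 13.32
tool_pos: [0.5954, -0.0334, 0.0164]
eef_rot: [0.097, 0.995, -0.0, -0.003]
contact_force: [-6.8, 1.0, 6.0]
opening: 0.003
finger_force: 3.8
```

```bash
python3 -m pendant '[[1,[-2,0,0],[0,0,0]],[1,[-2,0,0],[0,0,0]],[1,[0,0,0],[0,0,0]]]'
python3 -m pendant '[[1,[-2,0,0],[0,0,0]],[1,[-1,0,0],[0,0,0]],[1,[0,0,0],[0,0,0]]]'
python3 -c "
from plant import r,cams
import cv2
t=cams.snapshot('top')['img'][120:220,370:470,::-1];t=cv2.resize(t,None,fx=4,fy=4,interpolation=2)
j=cams.snapshot('scene')['img'][290:390,120:220,::-1];j=cv2.resize(j,None,fx=4,fy=4,interpolation=2)
cv2.imwrite('pics/s7.png',cv2.hconcat([t,j]))"
```

```text
clock: 13.7
tool_pos: [0.5955, -0.0336, 0.0162]
eef_rot: [0.097, 0.995, -0.001, -0.007]
contact_force: [-14.1, 3.8, 11.9]
opening: 0.007
finger_force: 7.3
clock: 14.08
tool_pos: [0.5956, -0.0337, 0.0161]
eef_rot: [0.097, 0.995, -0.001, -0.01]
contact_force: [-19.6, 4.7, 15.8]
opening: 0.008
finger_force: 10.0
```

The push stalls hard at 20 N, so the hub is against the pins. I back off, rise, and measure.

```bash
python3 -m pendant '[[1,[6,0,0],[0,0,0]],[1,[10,0,0],[0,0,0]],[1,[10,0,0],[0,0,0]],[1,[0,0,-30],[0,0,0]],[1,[0,0,-45],[0,0,0]],[1,[0,0,-45],[0,0,0]],[1,[40,0,-20],[0,0,0]],[1,[40,0,0],[0,0,0]]]'
python3 -m pendant '[[1,[40,0,0],[0,0,0]],[1,[40,0,0],[0,0,0]],[1,[0,0,0],[0,0,0]],[1,[0,0,0],[0,0,0]]]'
python3 -c "
from plant import r,cams
import cv2
t=cams.snapshot('top')['img'][105:285,320:490,::-1];t=cv2.resize(t,None,fx=2.5,fy=2.5,interpolation=2)
j=cams.snapshot('scene')['img'][270:390,100:220,::-1];j=cv2.resize(j,(375,450),interpolation=2)
cv2.imwrite('pics/s8.png',cv2.hconcat([t,j]))"
```

```text
clock: 15.18
tool_pos: [0.5025, -0.0145, 0.1585]
eef_rot: [0.098, 0.995, 0.001, 0.003]
contact_force: [-0.1, 0.1, -0.4]
opening: 0.004
finger_force: 0.0
clock: 15.68
tool_pos: [0.4247, 0.0009, 0.157]
eef_rot: [0.098, 0.995, 0.0, 0.001]
contact_force: [0.4, 0.0, 0.4]
opening: 0.005
finger_force: 0.0
```

View pics/s8.png

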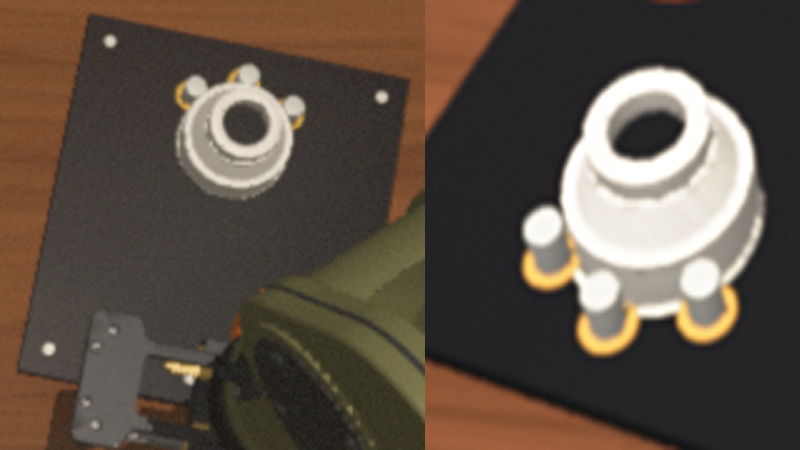

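The hub is upright in the pins, with its bore at crop (246,122) and its foot ring at about (238,136). Next I check the offset from the nest in the same camera.

```bash
python3 -c "
from plant import r,cams
from h import *
d=cams.snapshot('top')
c=lambda x,y,z:ray(d,(x/2.5+320-.3,y/2.5+105-.3),z)
a=np.radians(-11.43);X=np.array([np.cos(a),np.sin(a)]);Y=np.array([-X[1],X[0]]);n=np.array([.6464,-.0453])
P={k:c(*v) for k,v in dict(bore=(246,122,.062),foot=(238,136.5,.035),pL=(196,86,.03),pM=(248.5,75,.03),pR=(293,106,.03)).items()}
for k,p in P.items():print(k,np.round(p,4),np.round([(p-n)@X*1e3,(p-n)@Y*1e3],1))
for h in('bore','foot'):print(h,[round(1e3*np.linalg.norm(P[h]-P[k]),1) for k in('pL','pM','pR')])
"
```

```text
bore [ 0.6458 -0.0438] [-0.9  1.4]
foot [ 0.6441 -0.0439] [-2.5  0.9]
pL [ 0.6842 -0.0151] [31.  37.1]
pM [ 0.6931 -0.0544] [47.5  0.4]
pR [ 0.6695 -0.0867] [ 30.8 -36. ]
bore [np.float64(47.9), np.float64(48.4), np.float64(49.0)]
foot [np.float64(49.4), np.float64(50.1), np.float64(49.7)]
```

The hub is 48–49 mm from all three pins (48 is home) and within about 2 mm of the nest. Handing in.

```bash
python3 -c "
from plant import r
print(r.finish_job())"
```

```text
the job is handed in; nothing more can be done
None
```

The job is handed in, though no verdict came back: the hub stands flat against all three pins, about 2 mm or less from the nest point by camera; the mock-up looked unmoved and the arm stayed clear of the bushing, but I did not re-measure either at the end.

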